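# Restock the injection tray from the pack dispenser

## Robot

A 6-joint arm with a two-finger parallel gripper is mounted at the origin on a cart in front of the work surface, level with it; the furniture and walls round the work are solid. World frame = base frame: x ahead of the robot, y to its left, z up, the work surface at z = 0. Lengths are in mm, angles in rad, forces in N, time in s.
With the tool pointing down it reaches from about 275 to 1000 mm from the base axis. Payload 8.4 kg.
Tool frame: the origin (TCP) lies between the finger pads; the fingertips stand r.finger_overhang ahead of it and the grasp point (between the pads) is the TCP (r.finger_overhang is the distance from the TCP to the fingertips, in mm); z points along the fingers, y is the line along which they close (so a half turn about z gives the same grasp; the last joint's range is limited). The gripper opens to 85 mm and grips with 20 to 120 N. Pads are 22 mm wide; open, the fingers measure 114 mm over their backs; the gripper's body (76 mm by 85 mm) begins 54 mm behind the grasp point. The pads swing forward as they close: fully open they stand 13 mm farther back than shut.
Start: joints at [-1.195, 0.353, 1.633, -0, 1.155, -0.002], TCP at [230.547, -580.927, 250.281] pointing down, gripper open.
Joint ranges: [-2.63, 2.63], [-0.92, 2.1], [0.06, 2.66], [-1.3, 4.44], [0, 2.69], [-3.02, 3.02]. Speed limits (rad/s): [2.22, 2.22, 2.79, 3.14, 3.14, 3.14].

## Interface

Orientations are given as [roll, pitch, yaw] about the fixed x, y, z axes, in that order (R = Rz(yaw) Ry(pitch) Rx(roll)).
In Python, from rig import r, cams, sign_off gives the robot as it stands.
- The arm moves only by the shell command python3 -m crank 'ROWS' [FORCE]. ROWS is JSON, a list of rows, each a list of 7 numbers: the shift along the tool's x, y, z in m, then the turn, a rotation vector about the tool's x, y, z in rad, then the closure, from 0 (fully open) to 1 (shut). In form: [[dx, dy, dz, ax, ay, az, gripper], ...]. A call has 1 to 5 rows; each row is the pose to reach, as a shift and turn from the pose commanded when the call began, along the tool's axes at that moment; what a row does not reach only later rows make up. A row lasts 1/10 s, in which the tool goes at most 50 mm and 8.59 degrees, less where a joint would pass 70% of its speed; a pose out of reach is approached as far as the arm can. A call with a gripper value outside its range is refused whole. The fingers move at their own pace and stop on an object; FORCE is the grip in N (left out, the last holds). Time passes only in rows, so rows that repeat a pose let the fingers close. It gives the time, the measured TCP pose, the force, the opening and the grip force at its end, in the units of the state.
- r.sense(): the state, without advancing time (a new reading comes with each control period).
- cams.grab_frame(name): name is "side" or "top" or "wrist"; returns a dict with "image" (384x512x3 uint8, red, green, blue), "fx", "fy", "cx", "cy" (pixels), "position" and "orientation" of the camera in the world. Camera axes: x right, y down, z forward; pixel columns grow to the right and rows downward; lengths in mm; the calibration is good to about 2 mm. The wrist camera is an equidistant fisheye: a pixel r from the principal point sees the ray r / f radians off the axis. A picture is of the moment at which its call begins. There is no depth.
- sign_off(): hands the job in; it is judged then, once.
The state is a dict: "clock": time; "qpos": joint angles; "qvel": joint speeds; "joint_efforts": joint torques, N m; "eef_pos": TCP position; "tcp_rot": TCP orientation; "contact_force": force on the tool from outside, world axes, zero at the start; "wrist_torque": the same for the moment, N m; "opening": opening from 0.0 (shut) to 1.0 (fully open); "grasp_force": force on a finger pad.
Only numpy, scipy, OpenCV 4.12 (cv2) and the standard library are available. Lean on these libraries where they do the work, as an engineer would, in place of code of your own. Each camera call takes 0.05 s, during which the arm holds its last target. There are 200 camera calls.

## Task

Restock the steel tray with one pack of syringes. Push the slumped cartons in the tray upright and square against its tall end wall, slide the bottom pack out of the dispenser from under the rest of the stack (first set the blue-capped bottle in front of it aside, upright on the table, if it is in the way) and lay the pack flat on the tray floor, lengthways in front of the cartons. Do not lift off or topple the other packs or the orange box on them, and leave the spray bottle, the bottle beside the tray and the carton of vials where they stand.

Things in the scene. Friction and masses are not known exactly. Their poses are not given: they have to be found in the camera images.
- dispenser: Grey sheet-metal dispenser, fixed. Origin: on the table, mid-mouth, at the front stop's outer face; x points into it, z up. Inside 66 mm wide, 133 mm long; base top at z = 3 mm, cheeks 33 mm high. Front stop: a 16 mm flange at each cheek, x = 0 to 3 mm, z = 19 to 33 mm; the bottom pack passes under it along -x, it holds back those above. Feet reach y = +-54 mm at x = 40 to 92 mm.
- pack_bottom: The pack to be drawn: flat white blister pack of prefilled syringes, 125 (x) x 62 (y) x 12 (z) mm, about 55 g, rigid. It lies lowest in the dispenser and sticks out of its mouth by 32 to 44 mm. Origin: centre of its underside; x is its long axis, along the dispenser's x.
- pack_second: Identical pack lying on the bottom pack, behind the front stop. It and all above it come down 12 mm when the bottom pack is gone. Same size and axes.
- pack_third: Identical pack on the second one. Same size and axes.
- pack_top: Identical pack on the third one, above the cheeks. Same size and axes.
- needle_box: Tall orange box standing loose on the top pack, 63 (x) x 89 (y) x 107 (z) mm, about 0.1 kg. Origin: centre of its underside, z up.
- tray: Open steel tray, fixed, inside 193 (x) x 142 (y) mm, floor and walls 3 mm thick. Origin: on the table under the middle of the floor; +x points to its tall end wall (72 mm high, inner face at x = 96.5 mm). Side walls 20 mm high, but 51 mm over the 30 mm next to the end wall; low wall at the other end 14 mm high (inner face x = -96.5 mm).
- carton_back: Flat brown carton, 18 (x, thickness) x 100 (y) x 66 (z, height) mm, about 45 g, nearest the tray's end wall. Origin: centre of its 18 x 100 mm foot face; z points to its top. At first it leans 0.60 rad: its top rests on the end wall, its foot has slid out on the tray floor. Pushing the feet toward the end wall raises the row.
- carton_middle: Same carton, leaning on the back one.
- carton_front: Same carton, leaning on the middle one; the farthest from the end wall. Upright and pressed together, the three take up 54 mm from the end wall's inner face.
- bottle_a: Small bottle with blue cap, 33 mm across, 58 mm high, about 45 g, loose. Origin: centre of its foot. Stands somewhere before the dispenser's mouth, often in the way of the pack; it may be moved.
- bottle_b: Bystander: same kind of bottle, standing beside the tray on its -y side.
- spray_bottle: Bystander: slim spray bottle, 36 mm across, 120 mm high, standing beside the dispenser's mouth on its -y side. Origin: centre of its foot.
- vial_tray: Bystander: open carton of ten vials, 57 (x) x 133 (y) x 48 (z) mm. Origin: centre of its underside.

How it is judged:
By the outcome, as a careful person would: the job done as asked, in the order asked, and still so for the second after the job is handed in, with the robot touching nothing.
It also fails if it takes over 72 s, if anything falls off the work surface, if the arm or the gripper's body presses on something with over 40 N, if the wrist force passes 120 N, or if a joint passes its speed limit or range.

## Working session

There is one attempt and no reset: what is moved stays moved. The work goes in short steps, Python scripts to look and compute and a shell command to move; the robot and the scene stay as the last step left them, time stands still between calls to the robot, and variables do not carry over. Pictures are saved under pics/ and viewed, at most 10 in all, crops included, and the job is handed in when it is done.

```bash
ls; mkdir -p pics
python3 - <<'E'
from rig import r,cams
import cv2,numpy as np
s=r.sense();print(s, r.finger_overhang)
for n in("side","top"):
    f=cams.grab_frame(n);cv2.imwrite(f"pics/{n}0.png",f["image"][:,:,::-1])
    np.save(f"pics/{n}0.npy",f,allow_pickle=True)
    print(n,{k:v for k,v in f.items() if k!="image"})
a=cv2.imread("pics/side0.png");b=cv2.imread("pics/top0.png")
E
```

```text
pics
{'clock': 0.0, 'qpos': array([-1.19539173e+00,  3.53658338e-01,  1.63410871e+00, -1.08154531e-06,
        1.15520706e+00, -2.39398878e-03]), 'qvel': array([ 0.00048818,  0.00063586,  0.00021523, -0.000188  , -0.0019363 ,
        0.00105065]), 'joint_efforts': array([-2.49342411e-03, -6.05259418e+01, -3.42069268e+01, -2.50685289e-04,
        9.50804504e-03, -2.74541128e-05]), 'eef_pos': array([ 230.38965515, -580.51571262,  249.56618022]), 'tcp_rot': array([-3.14021120e+00, -2.31830594e-06,  3.77799017e-01]), 'contact_force': array([-0.39563801, -0.84016275,  1.0954567 ]), 'wrist_torque': array([0.02253521, 0.04573096, 0.00969843]), 'grasp_force': 0.0, 'opening': 0.9979263106932755} 19.0
side {'fx': 425.92105291437525, 'fy': 425.92105291437525, 'cx': 258.90542420084176, 'cy': 193.61277401200533, 'position': array([159.38369432, 584.07065539, 715.37347849]), 'orientation': array([-2.27385909, -0.01614623, -2.5608172 ])}
top {'fx': 413.7380528774152, 'fy': 413.7380528774152, 'cx': 261.99166178375174, 'cy': 187.49803265571154, 'position': array([ 504.84622161, -109.05516184, 1212.86872225]), 'orientation': array([-3.07481961,  0.02506016, -1.56531553])}
```

View pics/top0.png

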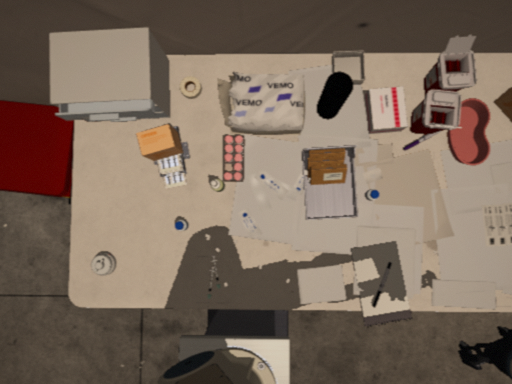

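View pics/side0.png

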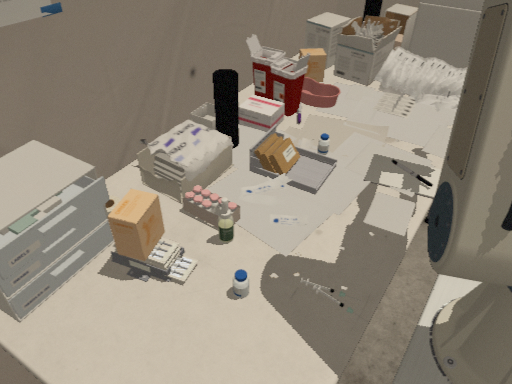

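The top view shows the orange box at (160,142), the pack protruding to (175,186), bottle_a at (180,225), the spray bottle at (216,184), and the tray around (329,182) with its cartons at (328,165) and bottle_b at (375,195). The vials are at (234,158). The side view agrees. I'll zoom in next.

```bash
cat > h.py <<'E'
import numpy as np,cv2
from scipy.spatial.transform import Rotation as R
def load(n): return np.load(n,allow_pickle=True).item()
def rot(f): return R.from_euler('xyz',f["orientation"]).as_matrix()
def ray(f,u,v,fish=False):
    x,y=(u-f["cx"])/f["fx"],(v-f["cy"])/f["fy"]
    if fish:
        t=np.hypot(x,y); d=np.array([x/t*np.sin(t),y/t*np.sin(t),np.cos(t)])
    else: d=np.array([x,y,1.])
    return rot(f)@d
def onz(f,u,v,z,fish=False):
    d=ray(f,u,v,fish);p=f["position"];return p+d*(z-p[2])/d[2]
def proj(f,P,fish=False):
    c=rot(f).T@(np.asarray(P,float)-f["position"])
    if fish:
        t=np.arctan2(np.hypot(c[0],c[1]),c[2]);n=np.hypot(c[0],c[1]);return np.array([f["cx"]+f["fx"]*t*c[0]/n,f["cy"]+f["fy"]*t*c[1]/n])
    return np.array([f["cx"]+f["fx"]*c[0]/c[2],f["cy"]+f["fy"]*c[1]/c[2]])
def crop(f,u0,v0,u1,v1,k,name):
    cv2.imwrite(name,cv2.resize(f["image"][v0:v1,u0:u1,::-1],None,fx=k,fy=k,interpolation=cv2.INTER_CUBIC))
E
python3 - <<'E'
from h import *
import os
for n in("top","side"):
    print(n,load(f"pics/{n}0.npy")["image"].shape)
t=load("pics/top0.npy");s=load("pics/side0.npy")
a=lambda f,u0,v0,u1,v1,w,h:cv2.resize(f["image"][v0:v1,u0:u1,::-1],(w,h),interpolation=cv2.INTER_CUBIC)
A=np.hstack([a(t,130,115,230,240,400,500),a(t,290,135,390,225,400,360) if 0 else cv2.copyMakeBorder(a(t,295,135,395,235,400,400),0,100,0,0,cv2.BORDER_CONSTANT)])
cv2.imwrite("pics/z1.png",A)
B=np.hstack([a(s,100,180,260,310,480,390),cv2.copyMakeBorder(a(s,240,120,345,200,315,240),0,150,0,0,cv2.BORDER_CONSTANT)])
cv2.imwrite("pics/z2.png",B)
E
```

```text
top (384, 512, 3)
side (384, 512, 3)
```

View pics/z1.png

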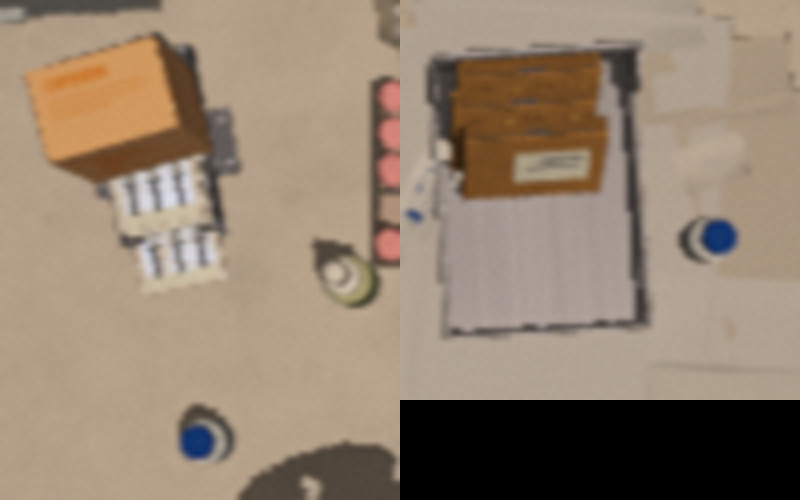

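View pics/z2.png

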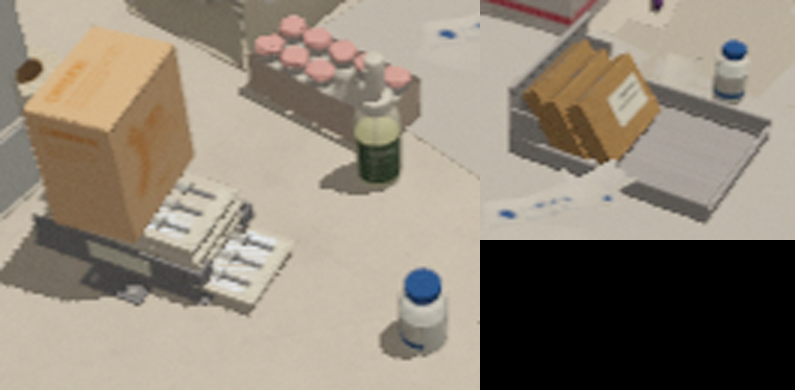

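Run:
```python
from h import *
np.set_printoptions(precision=1,suppress=True)
t=load("pics/top0.npy");s=load("pics/side0.npy")
L=lambda x,y,z:onz(t,130+x/4,115+y/4,z)
T=lambda x,y,z:onz(t,295+(x-400)/4,135+y/4,z)
def S(x,y,z): return onz(s,100+x/3,180+y/3,z)
def S2(x,y,z): return onz(s,240+(x-480)/3,120+y/3,z)
print("pack front",a:=L(142,292,15),b:=L(227,276,15),"mid",(a+b)/2,"len",np.linalg.norm(a-b))
print("side: ",a:=S(250,305,15),b:=S(292,247,15),(a+b)/2, np.linalg.norm(a-b))
print("2nd..top pack front edge", a:=L(122,236,51),b:=L(212,216,51),np.linalg.norm(a-b),(a+b)/2)
print("box top",[L(*p,158) for p in((27,75),(158,36),(190,122),(50,163))])
print("bottle_a",L(197,441,58),"side foot",S(424,345,0),S(423,275,58))
print("spray top",L(337,275,120),S(372,60,120))
print("tray low",T(443,336,14),T(648,323,14),"tall",T(430,58,72),T(641,43,72))
print("side tray: low corners",S2(706,217,14),S2(769,123,14),"tall",S2(511,92,72))
print("carton foot",T(465,198,13),T(600,191,13),"side",S2(603,161,13))
print("bottle_b",T(718,237,58))
```

```text
pack front [582.3 203.2  15. ] [594.2 141.1  15. ] mid [588.2 172.1  15. ] len 63.27178280356243
side:  [578.3 205.8  15. ] [587.5 150.3  15. ] [582.9 178.1  15. ] 56.32607568283363
2nd..top pack front edge [619.7 208.9  51. ] [634.2 145.   51. ] 65.55735932879843 [626.9 177.   51. ]
box top [array([714. , 244.1, 158. ]), array([739.6, 159. , 158. ]), array([683.3, 137. , 158. ]), array([656.4, 227.6, 158. ])]
bottle_a [475.3 151.1  58. ] side foot [467.9 157.8   0. ] [475.2 147.5  58. ]
spray top [587.3  45.7 120. ] [586.4  50.7 120. ]
tray low [ 494.3 -205.2   14. ] [ 504.5 -352.3   14. ] tall [ 687.1 -191.9   72. ] [ 697.8 -337.6   72. ]
side tray: low corners [ 487.3 -200.1   14. ] [ 502.  -355.8   14. ] tall [ 682.6 -190.7   72. ]
carton foot [ 594.2 -221.4   13. ] [ 599.6 -318.9   13. ] side [ 601.1 -218.6   13. ]
bottle_b [ 564.3 -392.3   58. ]
```

```bash
cat >> h.py <<'E'
YT=0.07; C=np.array([596.,-271.5])
def tray(x,y): return C+np.array([x*np.cos(YT)-y*np.sin(YT),x*np.sin(YT)+y*np.cos(YT)])
def go(p,yaw,st=None):
    """tool-frame shift (m) and turn for a world target, tool down"""
    from rig import r
    s=st or r.sense(); M=R.from_euler('xyz',s["tcp_rot"])
    d=M.inv().apply(np.array(p)-s["eef_pos"])/1000
    t=(M.inv()*R.from_euler('xyz',[np.pi,0,yaw])).as_rotvec()
    print("at",s["eef_pos"].round(1),s["tcp_rot"].round(3),"shift",d.round(4),"turn",t.round(3))
E
python3 - <<'E'
from h import *
go([*tray(-45,0),180],YT)
go([*tray(-45,0),30],YT)
E
```

```text
at [ 230.4 -580.6  249.6] [-3.14  -0.     0.378] shift [ 0.4109 -0.166   0.0699] turn [-0.001  0.     0.308]
at [ 230.4 -580.6  249.6] [-3.14  -0.     0.378] shift [ 0.4109 -0.1658  0.2199] turn [-0.001  0.     0.308]
```

```bash
python3 -m crank '[[0.041,-0.0166,0,0,0,0.06,0.2],[0.082,-0.0332,0,0,0,0.12,0.4],[0.123,-0.0498,0,0,0,0.18,0.4],[0.164,-0.0664,0,0,0,0.24,0.4],[0.205,-0.083,0.02,0,0,0.308,0.4]]'
python3 -c "
from h import *
go([*tray(-45,0),120],YT)"
```

```text
clock: 0.6
eef_pos: [392.5, -428.0, 232.2]
tcp_rot: [3.138, -0.003, 0.067]
contact_force: [1.2, -0.1, 1.2]
opening: 0.603
grasp_force: 0.0
at [ 392.5 -428.   232.2] [ 3.138e+00 -3.000e-03  6.700e-02] shift [ 0.1682 -0.1427  0.1122] turn [ 0.003 -0.003 -0.003]
```

```bash
python3 -m crank '[[0.034,-0.028,0.02,0,0,0,0.4],[0.068,-0.056,0.04,0,0,0,0.4],[0.102,-0.085,0.06,0,0,0,0.4],[0.136,-0.114,0.08,0,0,0,0.4],[0.168,-0.143,0.1,0,0,0,0.4]]'
python3 - <<'E'
from h import *
from rig import r,cams
f=cams.grab_frame("wrist");print({k:v for k,v in f.items() if k!="image"})
np.save("pics/w1.npy",f,allow_pickle=True);cv2.imwrite("pics/w1.png",f["image"][:,:,::-1])
go([*tray(-45,0),40],YT)
E
```

```text
clock: 1.1
eef_pos: [549.2, -272.3, 129.3]
tcp_rot: [-3.142, 0.0, 0.07]
contact_force: [0.9, -0.8, 1.0]
opening: 0.601
grasp_force: 0.0
{'fx': 297.3186396354542, 'fy': 297.3186396354542, 'cx': 259.63294346623275, 'cy': 191.74910381516418, 'position': array([ 628.82568146, -266.2469299 ,  254.04064504]), 'orientation': array([ 2.82128359e+00, -7.64311145e-04, -1.50026473e+00])}
at [ 551.6 -267.5  126.2] [-3.138e+00  1.000e-03  7.100e-02] shift [-0.001   0.0074  0.0862] turn [-0.003  0.001  0.001]
```

View pics/w1.png

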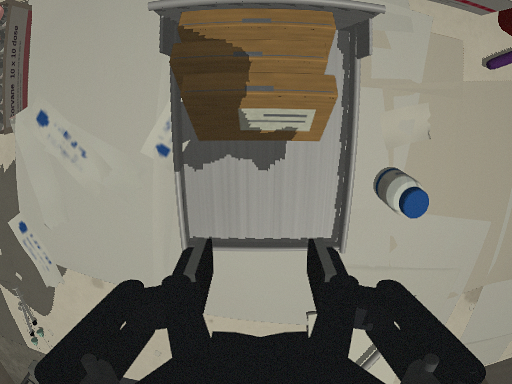

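The wrist view shows the tray squarely. The front carton's foot edge runs from (196,140) to (326,138), and the low wall's inner top is at about row 240, from (190,240) to (340,237). The cartons lie roughly in the middle.

Run:
```python
from h import *
np.set_printoptions(precision=1,suppress=True)
f=load("pics/w1.npy");g=lambda u,v,z:onz(f,u,v,z,True)[:2]
print("foot",g(196,140,13),g(326,138,13))
print("low inner top",g(190,239,14),g(341,236,14))
print("low outer",g(188,248,14),g(343,246,14))
print("left inner base",g(184,200,3),"right",g(336,200,3), "tall inner top",g(180,9,72),g(362,9,72))
from rig import r
go([*tray(-45,0),40],YT)
```

```text
foot [ 590.4 -216.4] [ 599.7 -323.6]
low inner top [ 499.  -211.1] [ 511.6 -350.3]
low outer [ 489.2 -208.9] [ 501.1 -354.3]
left inner base [ 532.9 -203.6] right [ 542.7 -342.9] tall inner top [ 683.2 -213.5] [ 693.1 -326. ]
at [ 551.6 -267.5  126.2] [-3.1  0.   0.1] shift [-0.   0.   0.1] turn [-0.  0.  0.]
```

```bash
sed -i 's/YT=0.07; C=.*/YT=0.078; C=np.array([596.,-272.5])/' h.py
python3 -m crank '[[0,0.003,0.04,0,0,-0.008,0.4],[0,0.005,0.075,0,0,-0.008,0.4],[0,0.005,0.085,0,0,-0.008,0.4],[0,0.005,0.095,0,0,-0.008,0.4],[0,0.005,0.095,0,0,-0.008,0.4]]'
python3 -m crank '[[0,0,0.003,0,0,0,0.4],[0,0,0.006,0,0,0,0.4],[0,0,0.006,0,0,0,0.4]]'
python3 -c "
from h import *
go([*tray(-45,0),22],YT)"
```

```text
clock: 1.65
eef_pos: [548.2, -278.9, 35.0]
tcp_rot: [-3.141, 0.001, 0.077]
contact_force: [-1.0, 0.4, 0.4]
opening: 0.596
grasp_force: 0.0
clock: 1.95
eef_pos: [548.7, -279.0, 29.9]
tcp_rot: [3.141, -0.001, 0.078]
contact_force: [-0.1, 0.4, 0.3]
opening: 0.599
grasp_force: 0.0
at [ 548.7 -279.    29.9] [ 3.141e+00 -1.000e-03  7.800e-02] shift [ 0.0026 -0.0028  0.0079] turn [ 0.001 -0.001 -0.   ]
```

```bash
for i in 1; do python3 -m crank '[[0.002,-0.003,0.004,0,0,0,0.4],[0.002,-0.003,0.004,0,0,0,0.4]]' | grep -E 'pos|contact'
python3 -m crank '[[0,0,0.003,0,0,0,0.4],[0,0,0.003,0,0,0,0.4]]'| grep -E 'pos|contact'
python3 -m crank '[[0,0,0.003,0,0,0,0.4],[0,0,0.003,0,0,0,0.4]]'| grep -E 'pos|contact'; done
```

```text
eef_pos: [550.3, -275.2, 25.1]
contact_force: [-0.3, 0.8, -0.8]
eef_pos: [550.0, -275.5, 21.9]
contact_force: [0.2, -0.4, -0.0]
eef_pos: [550.1, -275.6, 19.0]
contact_force: [-0.8, 0.2, -0.4]
```

```bash
python3 -m crank '[[0.008,0,0,0,0,0,0.4],[0.016,0,0,0,0,0,0.4],[0.024,0,0,0,0,0,0.4],[0.030,0,0,0,0,0,0.4],[0.034,0,0,0,0,0,0.4]]'| grep -E 'pos|contact'
python3 -m crank '[[0.004,0,0,0,0,0,0.4],[0.008,0,0,0,0,0,0.4],[0.012,0,0,0,0,0,0.4],[0.016,0,0,0,0,0,0.4],[0.020,0,0,0,0,0,0.4]]'| grep -E 'pos|contact'
python3 -m crank '[[0.003,0,0,0,0,0,0.4],[0.006,0,0,0,0,0,0.4],[0.009,0,0,0,0,0,0.4],[0.012,0,0,0,0,0,0.4],[0.012,0,0,0,0,0,0.4]]'| grep -E 'pos|contact'
python3 - <<'E'
from h import *
from rig import r,cams
f=cams.grab_frame("wrist")
np.save("pics/w2.npy",f,allow_pickle=True);cv2.imwrite("pics/w2.png",f["image"][:,:,::-1])
s=r.sense()["eef_pos"];d=s[:2]-C
print(d@[np.cos(YT),np.sin(YT)],d@[-np.sin(YT),np.cos(YT)])
E
```

```text
eef_pos: [584.8, -272.9, 19.2]
contact_force: [-2.4, -0.7, 0.3]
eef_pos: [604.2, -271.4, 19.2]
contact_force: [-2.5, -0.1, -0.9]
eef_pos: [616.8, -270.6, 19.5]
contact_force: [-0.7, -0.1, -0.7]
20.653508068741473 0.33392738596179256
```

View pics/w2.png

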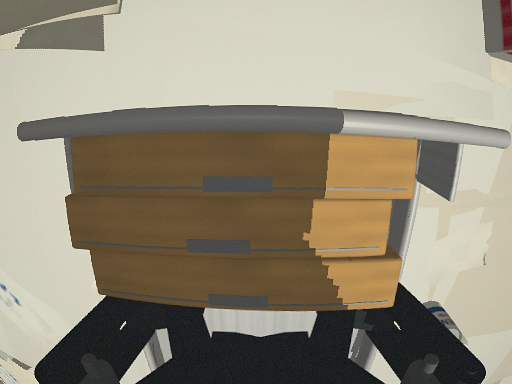

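The cartons are almost upright: three top faces sit at rows 140–305, with only a small lateral stagger. I'll keep pressing until the force builds up.

```bash
python3 -m crank '[[0.002,0,0,0,0,0,0.4],[0.004,0,0,0,0,0,0.4],[0.006,0,0,0,0,0,0.4],[0.006,0,0,0,0,0,0.4]]'| grep -E 'pos|contact'
python3 -m crank '[[0.001,0,0,0,0,0,0.4],[0.002,0,0,0,0,0,0.4],[0.002,0,0,0,0,0,0.4]]'| grep -E 'pos|contact'
python3 -m crank '[[0.001,0,0,0,0,0,0.4],[0.002,0,0,0,0,0,0.4],[0.002,0,0,0,0,0,0.4]]'| grep -E 'pos|contact'
```

```text
eef_pos: [619.2, -269.8, 18.9]
contact_force: [-12.4, -1.2, 7.0]
eef_pos: [619.2, -269.8, 18.9]
contact_force: [-21.8, -2.0, 13.6]
eef_pos: [619.1, -269.7, 19.0]
contact_force: [-31.4, -3.4, 20.6]
```

```bash
python3 -m crank '[[-0.008,0,0,0,0,0,0.4],[-0.016,0,0,0,0,0,0.4],[-0.024,0,0,0,0,0,0.4],[-0.034,0,0,0,0,0,0.4],[-0.034,0,0,0,0,0,0.4]]'| grep -E 'pos|contact'
python3 - <<'E'
from h import *
from rig import r,cams
f=cams.grab_frame("side");g=cams.grab_frame("wrist")
np.save("pics/s3.npy",f,allow_pickle=True);np.save("pics/w3.npy",g,allow_pickle=True)
a=cv2.resize(f["image"][110:210,230:350,::-1],(480,400),interpolation=cv2.INTER_CUBIC)
b=cv2.resize(g["image"][:,:,::-1],(320,240))
cv2.imwrite("pics/m3.png",np.hstack([a,cv2.copyMakeBorder(b,0,160,0,0,cv2.BORDER_CONSTANT)]))
E
```

```text
eef_pos: [590.7, -272.2, 19.1]
contact_force: [0.5, 0.2, 0.2]
```

View pics/m3.png

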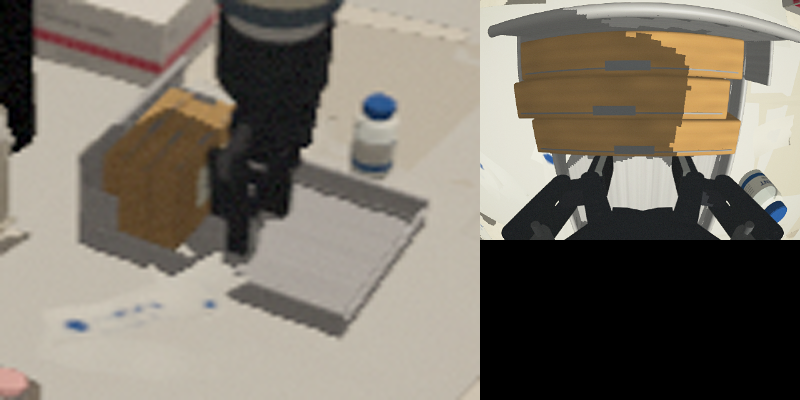

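The cartons hold nearly upright but still lean slightly. The upward force suggests that the gripper body was touching their tops, so I'll raise 7 mm and push again.

```bash
python3 -m crank '[[0,0,-0.007,0,0,0,0.4],[0.008,0,-0.007,0,0,0,0.4],[0.016,0,-0.007,0,0,0,0.4],[0.024,0,-0.007,0,0,0,0.4],[0.026,0,-0.007,0,0,0,0.4]]'| grep -E 'pos|contact'
python3 -m crank '[[0.002,0,0,0,0,0,0.4],[0.004,0,0,0,0,0,0.4],[0.006,0,0,0,0,0,0.4],[0.006,0,0,0,0,0,0.4]]'| grep -E 'pos|contact'
python3 -m crank '[[0.002,0,0,0,0,0,0.4],[0.004,0,0,0,0,0,0.4],[0.004,0,0,0,0,0,0.4]]'| grep -E 'pos|contact'
```

```text
eef_pos: [619.4, -270.2, 26.3]
contact_force: [-0.6, -0.2, 0.4]
eef_pos: [621.9, -269.7, 25.9]
contact_force: [-7.9, -0.5, 4.1]
eef_pos: [621.9, -269.3, 25.4]
contact_force: [-24.8, -2.7, 13.7]
```

```bash
python3 -m crank '[[-0.012,0,0,0,0.1,0,0.4],[-0.020,0,0.002,0,0.2,0,0.4],[-0.020,0,0.004,0,0.25,0,0.4],[-0.013,0,0.004,0,0.25,0,0.4],[-0.009,0,0.004,0,0.25,0,0.4]]'| grep -E 'pos|contact|rot'
python3 -m crank '[[0.0039,0,0.001,0,0,0,0.4],[0.0058,0,0.0015,0,0,0,0.4],[0.0058,0,0.0015,0,0,0,0.4]]'| grep -E 'pos|contact|rot'
python3 -m crank '[[0.0019,0,0.0005,0,0,0,0.4],[0.0039,0,0.001,0,0,0,0.4],[0.0039,0,0.001,0,0,0,0.4]]'| grep -E 'pos|contact|rot'
```

```text
eef_pos: [620.0, -270.8, 22.7]
tcp_rot: [3.141, -0.25, 0.077]
contact_force: [-0.4, -0.1, 0.2]
eef_pos: [623.5, -269.7, 22.1]
tcp_rot: [-3.14, -0.245, 0.079]
contact_force: [-16.9, -4.4, 11.8]
eef_pos: [623.9, -269.3, 21.4]
tcp_rot: [-3.138, -0.24, 0.078]
contact_force: [-35.2, -9.0, 21.7]
```

```bash
python3 -m crank '[[-0.015,0,-0.004,0,0,0,0.4],[-0.040,0,-0.010,0,-0.1,0,0.4],[-0.060,0,-0.015,0,-0.24,0,0.4],[-0.070,0,-0.06,0,-0.24,0,0.4],[-0.080,0,-0.10,0,-0.24,0,0.4]]'| grep -E 'pos|contact|rot'
python3 - <<'E'
from h import *
from rig import r,cams
f=cams.grab_frame("side");g=cams.grab_frame("wrist")
np.save("pics/s4.npy",f,allow_pickle=True);np.save("pics/w4.npy",g,allow_pickle=True)
a=cv2.resize(f["image"][125:205,245:320,::-1],(375,400),interpolation=cv2.INTER_CUBIC)
b=cv2.resize(g["image"][0:300,130:390,::-1],(416,480),interpolation=cv2.INTER_CUBIC)
cv2.imwrite("pics/m4.png",np.hstack([cv2.copyMakeBorder(a,0,80,0,0,cv2.BORDER_CONSTANT),b]))
E
```

```text
eef_pos: [527.7, -277.2, 99.1]
tcp_rot: [-3.142, -0.007, 0.08]
contact_force: [0.2, -0.1, -0.2]
```

View pics/m4.png

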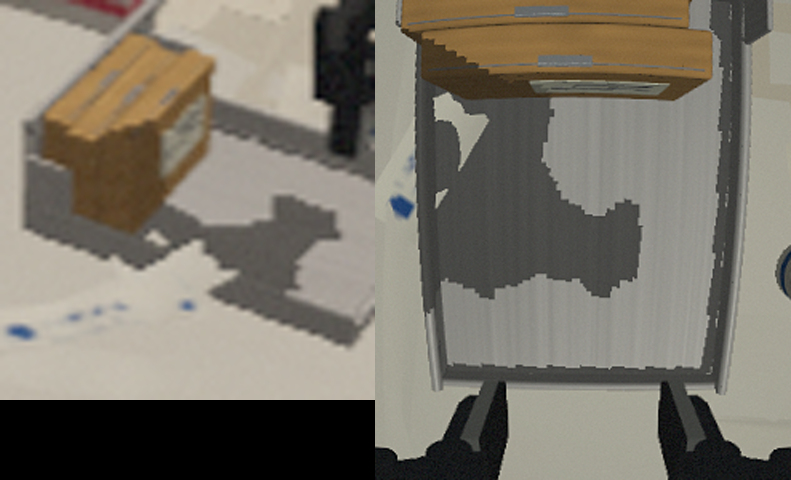

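The cartons look upright and packed against the wall. The front foot edge is at crop (440–670, 98) and the low wall's base is at y≈368. I'll check the distance and plan the bottle move.

Run:
```python
from h import *
np.set_printoptions(precision=1,suppress=True)
f=load("pics/w4.npy");g=lambda x,y,z:onz(f,130+(x-375)/1.6,y/1.6,z,True)[:2]
def tr(p): d=p-C; return np.array([d@[np.cos(YT),np.sin(YT)],d@[-np.sin(YT),np.cos(YT)]])
for n,p in dict(footL=(440,96,3),footR=(668,99,3),topL=(422,81,69),topR=(710,79,69),backedgeTopL=(420,30,69),lowL=(448,368,3),lowR=(708,368,3),lowtopL=(438,384,14),lowtopR=(716,386,14)).items(): print(n,g(*p),tr(g(*p)))
go([475,150,200],0.2)
```

```text
footL [ 633.9 -201.6] [43.3 67.8]
footR [ 639.2 -310.4] [ 40.1 -41.2]
topL [ 631.2 -214.8] [39.5 54.8]
topR [ 638.7 -313.2] [ 39.4 -43.9]
backedgeTopL [ 650.1 -212.3] [58.6 55.8]
lowL [ 492.8 -208.4] [-97.9  71.9]
lowR [ 503.8 -348.8] [-97.8 -68.9]
lowtopL [ 488.3 -205.6] [-102.2   75.1]
lowtopR [ 498.6 -351.4] [-103.3  -71.1]
at [ 528.9 -278.8  103.7] [ 3.1 -0.   0.1] shift [-0.  -0.4 -0.1] turn [ 0.  -0.  -0.1]
```

```bash
sed -i 's/C=np.array.*/C=np.array([594.6,-271.])/' h.py
python3 -m crank '[[0,0,-0.04,0,0,0,0],[-0.01,-0.03,-0.08,0,0,0,0],[-0.02,-0.08,-0.08,0,0,0,0],[-0.03,-0.13,-0.08,0,0,0,0],[-0.04,-0.175,-0.08,0,0,0,0]]'>/dev/null
python3 -m crank '[[0,-0.05,0,0,0,0,0],[0,-0.10,0,0,0,-0.06,0],[0,-0.15,0,0,0,-0.12,0],[0,-0.19,0,0,0,-0.12,0],[0,-0.22,0,0,0,-0.12,0]]'| grep -E 'pos|rot'
python3 - <<'E'
from h import *
from rig import r,cams
g=cams.grab_frame("wrist")
np.save("pics/w5.npy",g,allow_pickle=True);cv2.imwrite("pics/w5.png",g["image"][:,:,::-1])
print(g["position"],proj(g,[475,150,58],True))
go([475,150,100],0.2)
E
```

```text
eef_pos: [456.4, 116.2, 179.4]
tcp_rot: [3.14, -0.011, 0.2]
[533.21977582 132.57465033 305.05731696] [225.19344467 163.47369677]
at [456.5 118.8 179.5] [ 3.141 -0.012  0.199] shift [ 0.0234 -0.0269  0.0797] turn [ 0.    -0.012 -0.001]
```

View pics/w5.png

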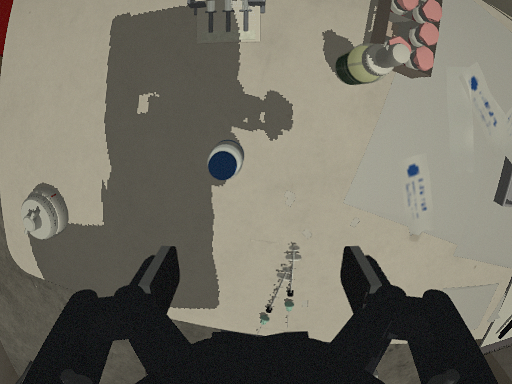

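The bottle cap is at (222,165), close to the predicted (225,163). The pack's front edge runs (196,42)–(262,40), so its yaw is close to the tool's 0.2.

Run:
```python
from h import *
np.set_printoptions(precision=1,suppress=True)
g=load("pics/w5.npy")
print(onz(g,222,165,58,True));a=onz(g,196,42,15,True);b=onz(g,262,41,15,True);print(a,b,(a+b)/2,np.arctan2((b-a)[0],-(b-a)[1]))
p=onz(g,222,165,58,True)
go([p[0],p[1],100],0.2); go([p[0],p[1],36],0.2)
```

```text
[473.2 152.5  58. ]
[579.3 203.9  15. ] [590.8 141.1  15. ] [585.1 172.5  15. ] 0.181694927449389
at [456.5 118.8 179.5] [ 3.1 -0.   0.2] shift [ 0.  -0.   0.1] turn [ 0. -0. -0.]
at [456.5 118.8 179.5] [ 3.1 -0.   0.2] shift [ 0.  -0.   0.1] turn [ 0. -0. -0.]
```

```bash
python3 -m crank '[[0.0236,-0.0285,0,0,0,0,0],[0.0236,-0.0285,0.04,0,0,0,0],[0.0236,-0.0285,0.08,0,0,0,0],[0.0236,-0.0285,0.08,0,0,0,0]]'|grep -E 'pos|rot'
python3 -c "
from h import *
np.set_printoptions(suppress=True)
go([474,151.5,36],0.2)"
```

```text
eef_pos: [471.7, 145.8, 95.3]
tcp_rot: [3.139, -0.002, 0.199]
at [471.7 145.8  95.3] [ 3.139 -0.002  0.199] shift [ 0.0032 -0.0053  0.0593] turn [ 0.003 -0.002 -0.001]
```

```bash
python3 -m crank '[[0.003,-0.005,0.03,0,0,0,0],[0.003,-0.005,0.059,0,0,0,0],[0.003,-0.005,0.059,0,0,0,0],[0.003,-0.005,0.059,0,0,0,1]]' 25 |grep -E 'pos'
python3 -m crank '[[0,0,0,0,0,0,1],[0,0,0,0,0,0,1],[0,0,0,0,0,0,1],[0,0,0,0,0,0,1],[0,0,0,0,0,0,1]]' 25
python3 -m crank '[[0,0,-0.02,0,0,0,1],[0,0,-0.05,0,0,0,1],[0,-0.035,-0.05,0,0,0,1],[0,-0.07,-0.05,0,0,0,1],[0,-0.1,-0.05,0,0,0,1]]' 25
```

```text
eef_pos: [477.3, 151.6, 41.4]
clock: 10.95
eef_pos: [477.4, 151.6, 41.6]
tcp_rot: [3.141, -0.012, 0.198]
contact_force: [-2.4, -0.9, 10.3]
opening: 0.376
grasp_force: 23.9
clock: 11.45
eef_pos: [456.5, 250.8, 91.2]
tcp_rot: [3.141, -0.012, 0.197]
contact_force: [0.5, 0.9, -0.2]
opening: 0.38
grasp_force: 25.2
```

```bash
python3 -m crank '[[0,0,0.025,0,0,0,1],[0,0,0.042,0,0,0,1],[0,0,0.047,0,0,0,1],[0,0,0.049,0,0,0,1],[0,0,0.049,0,0,0,1]]' |grep -E 'pos|cont'
python3 -m crank '[[0,0,0,0,0,0,0.4],[0,0,0,0,0,0,0.2],[0,0,0,0,0,0,0],[0,0,0,0,0,0,0],[0,0,-0.04,0,0,0,0]]'|grep -E 'pos|cont|open'
python3 -m crank '[[0,0,-0.04,0,0,0,0],[0,0,-0.06,0,0,0,0],[0,0,-0.06,0,0,0,0]]'|grep -E 'pos|cont|open'
python3 - <<'E'
from h import *
from rig import cams
g=cams.grab_frame("wrist");t=cams.grab_frame("side")
np.save("pics/w6.npy",g,allow_pickle=True)
a=cv2.resize(t["image"][180:340,90:330,::-1],(480,320),interpolation=cv2.INTER_CUBIC)
b=cv2.resize(g["image"][:,:,::-1],(320,240))
cv2.imwrite("pics/m6.png",np.hstack([a,cv2.copyMakeBorder(b,0,80,0,0,cv2.BORDER_CONSTANT)]))
go([586+20,172.3+4,100],.19)
E
```

```text
eef_pos: [457.0, 249.3, 41.9]
contact_force: [0.4, 0.1, -0.1]
eef_pos: [453.8, 247.8, 77.7]
contact_force: [0.4, 0.0, 0.6]
opening: 1.0
eef_pos: [457.6, 250.3, 144.1]
contact_force: [-0.5, 0.5, 0.9]
opening: 1.002
at [455.9 249.3 141.1] [ 3.141 -0.011  0.198] shift [0.1324 0.1011 0.0426] turn [ 0.001 -0.011  0.008]
```

View pics/m6.png

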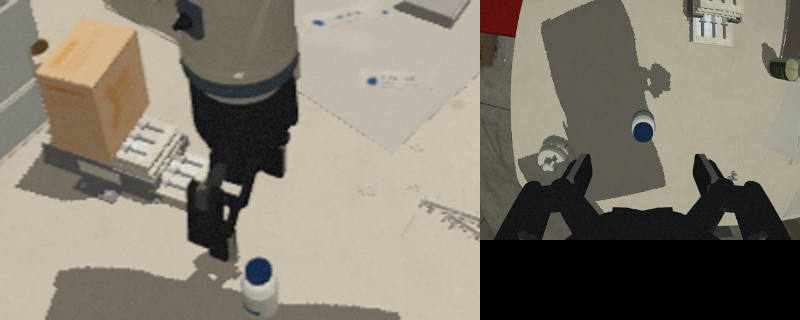

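The bottle stands upright and clear of the path, and the pack's tip is free. The wrist camera sits ahead of the tool and could hit the orange box, so I'll grasp with a half turn. First I'll check joint 6.

Run:
```python
from h import *
from rig import r
np.set_printoptions(precision=3,suppress=True)
print(r.sense()["qpos"]);go([606,176.2,140],.19-np.pi+1e-3)
g=load("pics/w6.npy")
print(onz(g,*( (643-480)*1.6,132*1.6),58,True))
```

```text
[ 0.5    0.324  1.96  -0.005  0.848  1.877]
at [455.9 249.3 141.1] [ 3.141 -0.011  0.198] shift [0.133 0.101 0.003] turn [ 0.017  0.002 -3.135]
[453.478 248.912  58.   ]
```

```bash
python3 -m crank '[[0,0,-0.01,0,0,-0.14,0],[0,0,-0.03,0,0,-0.28,0],[0,0,-0.04,0,0,-0.42,0],[0,0,-0.04,0,0,-0.57,0],[0,0,-0.04,0,0,-0.7,0]]'>/dev/null
python3 -m crank '[[0,0,0,0,0,-0.14,0],[0,0,0,0,0,-0.28,0],[0,0,0,0,0,-0.42,0],[0,0,0,0,0,-0.57,0],[0,0,0,0,0,-0.7,0]]'>/dev/null
python3 -m crank '[[0,0,0,0,0,-0.14,0],[0,0,0,0,0,-0.28,0],[0,0,0,0,0,-0.42,0],[0,0,0,0,0,-0.57,0],[0,0,0,0,0,-0.7,0]]'>/dev/null
python3 -m crank '[[0,0,0,0,0,-0.14,0],[0,0,0,0,0,-0.28,0],[0,0,0,0,0,-0.42,0],[0,0,0,0,0,-0.57,0],[0,0,0,0,0,-0.7,0]]'>/dev/null
python3 -m crank '[[0,0,0,0,0,-0.14,0],[0,0,0,0,0,-0.28,0],[0,0,0,0,0,-0.33,0],[0,0,0,0,0,-0.33,0]]' | grep -E 'clock|pos|rot'
python3 - <<'E'
from h import *
np.set_printoptions(precision=3,suppress=True)
go([606,176.2,140],.19-np.pi+1e-3)
E
```

```text
clock: 15.25
eef_pos: [454.7, 248.9, 179.4]
tcp_rot: [-3.14, 0.007, -2.955]
at [454.7 248.9 179.4] [-3.14   0.007 -2.955] shift [-0.135 -0.099  0.041] turn [-0.002  0.007 -0.004]
```

```bash
python3 -m crank '[[-0.034,-0.025,0,0,0.007,0,0],[-0.068,-0.05,0,0,0.007,0,0],[-0.10,-0.075,0.02,0,0.007,0,0],[-0.135,-0.099,0.04,0,0.007,0,0],[-0.135,-0.099,0.04,0,0.007,0,0]]' | grep -E 'clock|pos|rot'
python3 - <<'E'
from h import *
from rig import cams
np.set_printoptions(precision=3,suppress=True)
g=cams.grab_frame("wrist");t=cams.grab_frame("top")
np.save("pics/w7.npy",g,allow_pickle=True)
a=cv2.resize(t["image"][110:230,120:240,::-1],(400,400),interpolation=cv2.INTER_CUBIC)
cv2.imwrite("pics/m7.png",np.hstack([a,cv2.resize(g["image"][:300,60:460,::-1],(400,400*3//4)).copy() if 0 else cv2.copyMakeBorder(cv2.resize(g["image"][:,:,::-1],(400,300)),0,100,0,0,cv2.BORDER_CONSTANT)]))
go([606,176.2,60],.19-np.pi+1e-3)
E
```

```text
clock: 15.75
eef_pos: [609.1, 174.4, 138.4]
tcp_rot: [-3.139, 0.0, -2.96]
at [606.3 176.2 140.3] [-3.14  -0.001 -2.958] shift [0.   0.   0.08] turn [-0.001 -0.001 -0.008]
```

View pics/m7.png

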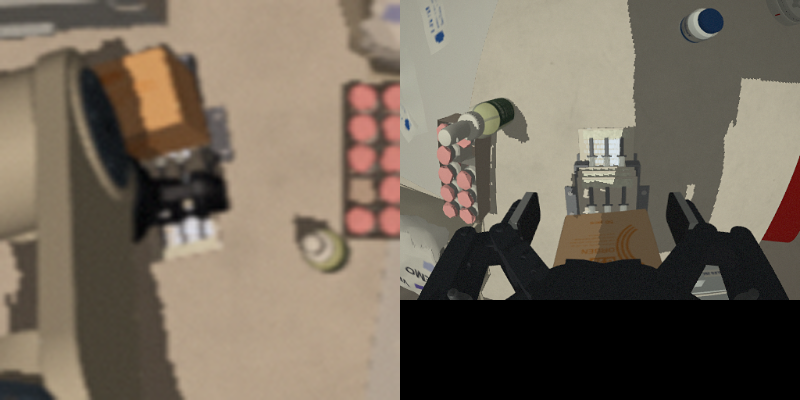

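The gripper is straddling the pack. In the wrist crop, the pack's front edge spans (580–630,130). I've used up my picture views, so I'll go on numbers from here.

```bash
python3 - <<'E'
from h import *
np.set_printoptions(precision=1,suppress=True)
g=load("pics/w7.npy");k=1.28
a=onz(g,(580-400)*k,130*k,15,True);b=onz(g,(629-400)*k,130*k,15,True);print(a,b,(a+b)/2,np.linalg.norm(a-b))
hsv=cv2.cvtColor(g["image"],cv2.COLOR_RGB2HSV)
print(hsv[150:200:4,260])
E
python3 -m crank '[[0,0,0.02,0,0,0,0],[0,0,0.04,0,0,0,0],[0,0,0.06,0,0,0,0],[0,0,0.08,0,0,0,0],[0,0,0.08,0,0,0,0]]' | grep -E 'clock|pos|rot|cont'
python3 -c "
from h import *
np.set_printoptions(precision=4,suppress=True)
go([606,176.2,30],.19-np.pi)"
```

```text
[591.5 145.7  15. ] [581.7 198.7  15. ] [586.6 172.2  15. ] 53.95364610441115
[[ 21  39 184]
 [ 24  40 185]
 [ 24  39 184]
 [ 23  39 183]
 [ 26  34 201]
 [ 30  33 211]
 [ 31  32 206]
 [ 32  21 206]
 [ 99  14 230]
 [ 90   8 223]
 [ 39  12 209]
 [100  13 227]
 [ 93  10 229]]
clock: 16.35
eef_pos: [604.2, 177.2, 60.4]
tcp_rot: [-3.14, -0.002, -2.955]
contact_force: [-0.4, 0.3, 0.1]
at [604.2 177.2  60.4] [-3.14  -0.002 -2.955] shift [-0.0016 -0.0013  0.0304] turn [-0.001 -0.002 -0.004]
```

```bash
python3 -m crank '[[-0.001,-0.001,0.015,0,0,0,0.1],[-0.001,-0.001,0.03,0,0,0,0.1],[-0.001,-0.001,0.036,0,0,0,0.1],[-0.001,-0.001,0.036,0,0,0,0.1]]' | grep -E 'pos|cont|open'
for i in 1 2 3 ; do python3 -c "
from rig import r
import sys;s=r.sense();print(s['contact_force'][2])"; done
python3 -m crank '[[0,0,0.003,0,0,0,0.1],[0,0,0.003,0,0,0,0.1]]' | grep -E 'pos|cont'
python3 -m crank '[[0,0,0.003,0,0,0,0.1],[0,0,0.003,0,0,0,0.1]]' | grep -E 'pos|cont'
```

```text
eef_pos: [607.6, 176.0, 25.4]
contact_force: [-0.3, -0.6, 0.5]
opening: 0.897
0.46404455850758236
0.46404455850758236
0.46404455850758236
eef_pos: [608.6, 176.2, 23.6]
contact_force: [-0.3, 0.4, -0.3]
eef_pos: [608.4, 176.2, 20.5]
contact_force: [0.7, 1.0, 0.2]
```

```bash
python3 -m crank '[[0,0,0.003,0,0,0,0.1],[0,0,0.003,0,0,0,0.1]]' | grep -E 'pos|cont'
python3 -m crank '[[0,0,0.003,0,0,0,0.1],[0,0,0.003,0,0,0,0.1]]' | grep -E 'pos|cont'
```

```text
eef_pos: [608.2, 176.1, 17.2]
contact_force: [0.7, -0.0, 0.2]
eef_pos: [608.2, 176.1, 14.1]
contact_force: [-0.1, 0.3, -0.1]
```

```bash
python3 -m crank '[[0,0,0,0,0,0,0.2],[0,0,0,0,0,0,0.4],[0,0,0,0,0,0,1],[0,0,0,0,0,0,1],[0,0,0,0,0,0,1]]' 40 | grep -E 'clock|pos|cont|open|grasp|rot'
```

```text
clock: 18.05
eef_pos: [608.5, 176.3, 15.0]
tcp_rot: [-3.141, 0.003, -2.955]
contact_force: [-1.9, 0.2, 6.1]
opening: 0.716
grasp_force: 43.7
```

```bash
python3 -m crank '[[0.003,0,0,0,0,0,1],[0.007,0,0,0,0,0,1],[0.012,0,0,0,0,0,1],[0.017,0,0,0,0,0,1],[0.022,0,0,0,0,0,1]]' | grep -E 'pos|cont|open|grasp'
python3 -m crank '[[0.005,0,0,0,0,0,1],[0.01,0,0,0,0,0,1],[0.014,0,0,0,0,0,1],[0.018,0,0,0,0,0,1],[0.022,0,0,0,0,0,1]]' | grep -E 'pos|cont|open|grasp'
```

```text
eef_pos: [588.1, 172.4, 15.0]
contact_force: [5.2, 1.2, 1.2]
opening: 0.714
grasp_force: 43.5
eef_pos: [566.8, 168.4, 15.0]
contact_force: [6.8, 0.1, -0.1]
opening: 0.716
grasp_force: 43.5
```

```bash
python3 -m crank '[[0.004,0,0,0,0,0,1],[0.008,0,0,0,0,0,1],[0.012,0,0,0,0,0,1],[0.016,0,0,0,0,0,1],[0.02,0,0,0,0,0,1]]' | grep -E 'pos|cont|open|grasp'
python3 -m crank '[[0.004,0,0,0,0,0,1],[0.008,0,0,0,0,0,1],[0.012,0,0,0,0,0,1],[0.016,0,0,0,0,0,1],[0.02,0,0,0,0,0,1]]' | grep -E 'pos|cont|open|grasp'
python3 -m crank '[[0.004,0,0,0,0,0,1],[0.008,0,0,0,0,0,1],[0.012,0,0,0,0,0,1],[0.02,0,0,0,0,0,1],[0.028,0,0,0,0,0,1]]' | grep -E 'pos|cont|open|grasp|clock'
python3 - <<'E'
from h import *
from rig import cams
t=cams.grab_frame("top");s=cams.grab_frame("side")
def org(im,y0,y1,x0,x1):
    m=cv2.inRange(cv2.cvtColor(im[y0:y1,x0:x1],cv2.COLOR_RGB2HSV),(8,110,90),(22,255,255));mm=cv2.moments(m,True);return mm["m00"],x0+mm["m10"]/mm["m00"],y0+mm["m01"]/mm["m00"]
for n,f in(("top",t),("side",s)):
    b=(110,190,130,220) if n=="top" else (180,280,90,180)
    print(n,org(load(f"pics/{n}0.npy")["image"],*b),org(f["image"],*b))
E
```

```text
eef_pos: [545.2, 164.3, 14.3]
contact_force: [1.1, 0.1, 1.0]
opening: 0.716
grasp_force: 43.5
eef_pos: [525.3, 160.5, 14.2]
contact_force: [0.4, -0.7, -0.8]
opening: 0.711
grasp_force: 43.5
clock: 20.55
eef_pos: [497.4, 155.2, 14.0]
contact_force: [-0.2, -0.4, -0.4]
opening: 0.712
grasp_force: 43.3
top (1116.0, 158.14068100358423, 142.26971326164875) (1110.0, 160.37117117117117, 143.67837837837837)
side (731.0, 136.05061559507524, 227.3761969904241) (693.0, 138.1875901875902, 231.44588744588745)
```

```bash
python3 -m crank '[[0.005,0,-0.02,0,0,0,1],[0.005,0,-0.06,0,0,0,1],[0.005,0,-0.1,0,0,0,1],[0.005,0,-0.14,0,0,0,1],[0.005,0,-0.17,0,0,0,1]]' | grep -E 'pos|open|grasp|rot'
python3 - <<'E'
from h import *
from rig import cams,r
np.set_printoptions(precision=4,suppress=True)
g=cams.grab_frame("wrist");np.save("pics/w8.npy",g,allow_pickle=True)
p=r.sense()["eef_pos"]
# predicted pixel of pack front edge top (22mm ahead of TCP, pack top ~ z_tcp) and brightness profile along centre
d=np.array([-.983,-.186,0])
for k in(15,22,30): print(k,proj(g,p+d*k,True).round(0))
c=int(proj(g,p+d*22,True)[0]);print(g["image"][150:380:5,c].mean(1).round(0))
go([*tray(-67,0),190],YT-np.pi)
print(tray(-67,0))
E
```

```text
eef_pos: [493.4, 154.8, 186.7]
tcp_rot: [-3.141, 0.005, -2.955]
opening: 0.713
grasp_force: 43.8
15 [259. 251.]
22 [259. 238.]
30 [259. 222.]
[169. 171. 169. 168. 169. 168. 168. 165. 166. 163. 166. 116.  91.  92.
  90.  93.  96.  98.  95.  92.  54.  57.  55.  56.  52.  56.  55. 104.
 143. 143. 142. 144. 151. 154. 153. 154. 153. 157.  22.  24.  25.  29.
  25.  24.  22.  27.]
at [495.5 155.4 190.8] [-3.141  0.011 -2.955] shift [ 0.0482 -0.4302  0.0003] turn [0.    0.011 0.108]
[ 527.8037 -276.2207]
```

Run:
```python
from h import *
from rig import r
np.set_printoptions(linewidth=180,suppress=True)
g=load("pics/w8.npy");im=g["image"]
hs=cv2.cvtColor(im,cv2.COLOR_RGB2HSV)
for v in range(196,345,6): print(v,[tuple(hs[v,u]) for u in (230,259,290)], "".join("#" if x>120 else ("+" if x>75 else ".") for x in im[v,100:420:5].mean(1)))
p=r.sense()["eef_pos"];d=np.array([-.983,-.186,0]);s=np.array([.186,-.983,0])
for k,y,z in((22,31,0),(22,-31,0),(22,31,-12),(22,-31,-12),(22,0,-12),(11,31,0),(11,-31,0),(-103,31,0),(-20,31,0)): print(k,y,z,proj(g,p+d*k+s*y+np.array([0,0,z]),True).round(0))
```

```text
196 [(np.uint8(24), np.uint8(40), np.uint8(177)), (np.uint8(24), np.uint8(36), np.uint8(176)), (np.uint8(23), np.uint8(33), np.uint8(94))] #####################################+++++++++++++++++++++++####
202 [(np.uint8(24), np.uint8(36), np.uint8(175)), (np.uint8(24), np.uint8(35), np.uint8(177)), (np.uint8(26), np.uint8(37), np.uint8(96))] #################################+++++++++++++++++++++++++++####
208 [(np.uint8(24), np.uint8(38), np.uint8(175)), (np.uint8(23), np.uint8(32), np.uint8(96)), (np.uint8(30), np.uint8(30), np.uint8(92))] ###############################+++++++++++++++++++++++++++++####
214 [(np.uint8(22), np.uint8(39), np.uint8(178)), (np.uint8(25), np.uint8(33), np.uint8(94)), (np.uint8(23), np.uint8(43), np.uint8(96))] #############################+#+++++++++++++++++++++++++++++####
220 [(np.uint8(24), np.uint8(39), np.uint8(177)), (np.uint8(25), np.uint8(32), np.uint8(95)), (np.uint8(23), np.uint8(32), np.uint8(95))] #############################++++++++++++++++++++++++++++++#####
226 [(np.uint8(25), np.uint8(35), np.uint8(184)), (np.uint8(25), np.uint8(31), np.u
[... 3485 characters left out ...]
(36), np.uint8(23), np.uint8(158))] ....................########++++##++++##+++#+...................
334 [(np.uint8(120), np.uint8(102), np.uint8(20)), (np.uint8(35), np.uint8(19), np.uint8(158)), (np.uint8(60), np.uint8(31), np.uint8(25))] .........###+........##.......++##+.......+#........####........
340 [(np.uint8(93), np.uint8(111), np.uint8(23)), (np.uint8(165), np.uint8(22), np.uint8(23)), (np.uint8(20), np.uint8(29), np.uint8(26))] ........#####.......................................#####.......
22 31 0 [192. 237.]
22 -31 0 [326. 237.]
22 31 -12 [197. 226.]
22 -31 -12 [321. 226.]
22 0 -12 [259. 227.]
11 31 0 [194. 257.]
11 -31 0 [324. 257.]
-103 31 0 [215. 391.]
-20 31 0 [201. 306.]
```

The pack's front edge is where I predicted, 22 mm ahead of the TCP at row ~228. Moving to the tray now.

```bash
python3 -m crank '[[0.004,-0.04,0,0,0.005,0.01,1],[0.009,-0.085,0,0,0.011,0.02,1],[0.014,-0.13,0,0,0.011,0.03,1],[0.019,-0.175,0,0,0.011,0.04,1],[0.024,-0.22,0,0,0.011,0.05,1]]' | grep -E 'grasp'
python3 -m crank '[[0.01,-0.045,0,0,0,0.02,1],[0.018,-0.09,0,0,0,0.04,1],[0.026,-0.14,0,0,0,0.058,1],[0.03,-0.18,0,0,0,0.058,1],[0.03,-0.205,0,0,0,0.058,1]]' | grep -E 'grasp'
python3 -m crank '[[0,0,0,0,0,0,1],[0,0,0,0,0,0,1]]' | grep -E 'pos|grasp|rot|clock'
python3 -c "
from h import *
np.set_printoptions(precision=4,suppress=True)
go([*tray(-67,0),60],YT-np.pi)"
```

```text
grasp_force: 43.8
grasp_force: 43.8
clock: 22.4
eef_pos: [507.7, -273.3, 184.3]
tcp_rot: [-3.141, -0.009, -3.065]
grasp_force: 43.7
at [ 507.7 -273.3  184.3] [-3.141 -0.009 -3.065] shift [-0.0208 -0.0044  0.1241] turn [-0.001 -0.009 -0.001]
```

```bash
python3 -m crank '[[-0.01,-0.004,0.03,0,-0.009,0,1],[-0.021,-0.004,0.07,0,-0.009,0,1],[-0.021,-0.004,0.11,0,-0.009,0,1],[-0.021,-0.004,0.124,0,-0.009,0,1],[-0.021,-0.004,0.124,0,-0.009,0,1]]' | grep -E 'grasp'
python3 -m crank '[[0,0,0,0,0,0,1],[0,0,0,0,0,0,1]]' | grep -E 'pos|grasp|rot|clock'
python3 - <<'E'
from h import *
from rig import cams,r
np.set_printoptions(precision=4,suppress=True)
go([*tray(-67,0),30],YT-np.pi)
g=cams.grab_frame("wrist");np.save("pics/w9.npy",g,allow_pickle=True);im=g["image"].astype(int).mean(2)
for z in(14,): 
  for n,(x,y) in dict(lowinL=(-96.5,71),lowinR=(-96.5,-71),lowout=(-99.5,0)).items(): print(n,proj(g,[*tray(x,y),z],True).round(0))
print(im[130:330:4,259].round(0).astype(int))
print(im[220,80:430:5].round(0).astype(int))
E
```

```text
grasp_force: 43.8
clock: 23.1
eef_pos: [529.7, -276.2, 62.7]
tcp_rot: [-3.138, 0.004, -3.063]
grasp_force: 43.8
at [ 529.7 -276.2   62.7] [-3.138  0.004 -3.063] shift [0.002  0.0003 0.0327] turn [-0.003  0.004  0.   ]
lowinL [371. 181.]
lowinR [148. 181.]
lowout [260. 176.]
[146 147 151 150 149 148 148 150 146 148  70 111 126 127 125 127 128 126
 127 129  65  63  68  67 159 165 169 170 165  56  93  92  92  91  92  45
  50  48  48 130 130 129 129 128 127 136 138 138 138 138]
[133 135 133 144 145 145 144 144 149 149 148 153 148 120  54  59  64  78
 128 130 128 127 129 125 122 123 126 131 125 129 131  63  68  64  67  68
  67  66  68  64  66  68  68  63  65  62  67  64  67 123 123 122 120 121
 120 119  91  69 114  99 144 146 147 147 145 143 145 145 143 145]
```

```bash
python3 -m crank '[[0.002,0,0.015,0,0.004,0,1],[0.002,0,0.03,0,0.004,0,1],[0.002,0,0.04,0,0.004,0,1],[0.002,0,0.044,0,0.004,0,1],[0.002,0,0.044,0,0.004,0,1]]' | grep -E 'pos|cont'
python3 -m crank '[[0,0,0.0015,0,0,0,1],[0,0,0.0015,0,0,0,1]]' | grep -E 'pos|cont'
python3 -m crank '[[0,0,0.0015,0,0,0,1],[0,0,0.0015,0,0,0,1]]' | grep -E 'pos|cont|rot'
```

```text
eef_pos: [525.4, -275.6, 16.8]
contact_force: [-6.3, 2.3, 16.7]
eef_pos: [525.5, -275.6, 16.7]
contact_force: [-10.8, 6.2, 32.8]
eef_pos: [525.5, -275.6, 16.6]
tcp_rot: [-3.141, -0.005, -3.064]
contact_force: [-16.1, 6.8, 49.5]
```

```bash
python3 -m crank '[[-0.001,0,-0.003,0,0,0,1],[-0.001,0,-0.003,0,0,0,1]]' | grep -E 'pos|cont'
python3 -m crank '[[0,0,0,0,0,0,0.25],[0,0,0,0,0,0,0.15],[0,0,0,0,0,0,0.08],[0,0,0,0,0,0,0.08],[0,0,0,0,0,0,0.08]]' | grep -E 'pos|cont|open|grasp'
python3 -m crank '[[0,0,-0.02,0,0,0,0.08],[0,0,-0.06,0,0,0,0.08],[0,0,-0.1,0,0,0,0.08],[0,0,-0.14,0,0,0,0.08],[-0.03,0,-0.18,0,0,0,0.08]]' | grep -E 'pos|cont|clock'
python3 -m crank '[[0.05,0,0,0,0,0,0.08],[0.05,0,0,0,0,0,0.08]]' | grep -E 'pos'
python3 - <<'E'
from h import *
from rig import cams
np.set_printoptions(linewidth=170)
for n in("wrist","top","side"):
    g=cams.grab_frame(n);np.save(f"pics/{n}10.npy",g,allow_pickle=True)
g=load("pics/wrist10.npy");fi=True
# rectify tray floor plane at z=15 (pack top) at 2 px/mm by sampling rays; print coarse brightness map
X=np.arange(-100,100,4);Y=np.arange(76,-77,-4)
for x in X[::-1]:
    row=""
    for y in Y:
        u,v=proj(g,[*tray(x,y),15],fi).round().astype(int)
        if not(0<=u<512 and 0<=v<384): row+=" ";continue
        h,s,b=cv2.cvtColor(g["image"][v:v+1,u:u+1],cv2.COLOR_RGB2HSV)[0,0]
        row+= "o" if (s>110 and b>60) else (" .:-=+*#%@"[b*9//255])
    print(f"{x:5d} {row}")
E
```

```text
eef_pos: [527.8, -276.1, 16.8]
contact_force: [-0.6, 0.8, 11.4]
eef_pos: [527.4, -275.9, 16.4]
contact_force: [0.5, -0.3, 0.3]
opening: 0.924
grasp_force: 0.0
clock: 25.25
eef_pos: [555.2, -273.2, 197.8]
contact_force: [0.9, -0.9, -0.1]
eef_pos: [505.0, -277.0, 197.7]
   96   oooooooooooooo     oooooooooooo      
   92   oo oooo               oooooooooo     
   88   ooo   oooooooooooooooooooooooooo     
   84          ooooooooooooo oooooooooo      
   80           ooooooooooooooooooooooo      
   76           ooooooooooooooooooooooo      
   72           oooooooooooooo     oooo      
   68            ooo               ooo       
   64            ooo               ooo       
   60             ooo              ooo       
   56             ooo              ooo       
   52            oooo              oo        
   48             ooo             ooo        
   44            oooooooooooooooooooo        
   40            oooooooooooooooooooo        
   36            ooooooooooooooooooo         
   32                                        
   28                                        
   
[... 835 characters left out ...]
                                   
  -52                                        
  -56                                        
  -60                                        
  -64                                        
  -68                                        
  -72                                        
  -76                                        
  -80                                        
  -84                                        
  -88                                        
  -92                                        
  -96                                        
 -100                                        <stdin>:15: RuntimeWarning: overflow encountered in scalar multiply
```

Run:
```python
from h import *
g=load("pics/wrist10.npy");hs=cv2.cvtColor(g["image"],cv2.COLOR_RGB2HSV)
for x in np.arange(52,-104,-4):
    row=""
    for y in np.arange(76,-77,-2.5):
        u,v=proj(g,[*tray(x,y),15],True).round().astype(int)
        h,s,b=map(int,hs[v,u]); row+="o" if (s>110 and b>60) else " .:-=+*#%@"[b*9//255]
    print(f"{x:5d} {row}")
```

```text
52 +=:.:::::....:...:ooooo:---------------------:oooo-=====-:::.=
   48 +.::::::::.:.:..:::oooo:---------------------ooooo=======-::--
   44 +::.::::::....:..:ooooooo.oooooooooooo.oooooooooo-=======-:::=
   40 +:::.:::::o::...::ooooooooooooooooooooooooooooooo=========:.:=
   36 +::.++++-:..:..:.:oooooooooooooooooooooooooooooo-========::::-
   32 +::.+++++-:::::::-=+++++++++++++++++++++++===============::.:=
   28 +::.++++++++++:::++**++++++++++++++++**+++===============::::=
   24 +.:.:::.++++==::.++********************+++===============::::=
   20 +::.::::=+++=-::-=+**********=+****--*+*++===============::.-=
   16 +::.:::::+=+-:::==++*=::*****:-****:-++*++===============::.:=
   12 =::.:::::++::::===+**=-:*****:-****--=**++===============-:.:=
    8 +.:.:::::+:::::=-++***::*****:-****=:-**++===============-:::=
    4 =::.:::::+::::::-=++*+::*****--***+===**++===============::.-=
    0 =:::::::::::::::::++*+==+***===+**+==++*++===============::.:=
   -4 =::.:::::::::::::::**+==+***+==+**+==+**++==============-::::=
   -8 +::.:+::::::::::::-:=+==++++=====-*==++*++==============-:-.-=
[... 887 characters left out ...]
====:::.-=
  -64 ==--=============.=++++:-+++++:=*###+:*+*++=============:::.-=
  -68 -=-:===============++++:-+++++:=*####:*+*++=============:::.-=
  -72 -=-:===============++++:-+++*+:-*####:++**+==============:-.-=
  -76 +=-:===============++++:-+++++:-*###*:++*++-=============::.-=
  -80 -=-:===============++++--**+++-=+****=+**++=============:::.-=
  -84 -=-:==============-++++++++*+++++*+**+*+*++=============::::-=
  -88 -=-:==============.++++*+++*+**+++*+*+++*+++============::::-=
  -92 -=::==============:+++++++++++=====-:---=:-=============:::.-=
  -96 ==:--------::===--:---==:-=====---===---=====-====--====:::.-=
 -100 +=:-==============-------==-=================+====+++++++++---
```

Run:
```python
from h import *
def c(im,y0,y1,x0,x1,lo,hi):
    m=cv2.inRange(cv2.cvtColor(im[y0:y1,x0:x1],cv2.COLOR_RGB2HSV),lo,hi);mm=cv2.moments(m,True);n=max(mm["m00"],1);return mm["m00"],round(x0+mm["m10"]/n,1),round(y0+mm["m01"]/n,1)
O=((8,110,90),(22,255,255));B=((100,120,60),(125,255,255));G=((25,50,40),(50,255,255));P=((0,70,120),(8,255,255))
for n,b,k in(("top",(110,190,130,190),O),("side",(180,280,90,180),O),("top",(185,205,362,385),B),("side",(125,155,310,335),B),("side",(205,250,210,240),G),("top",(170,200,205,230),G),("side",(180,225,180,240),P),("top",(150,260,110,200),B)):
    print(n,b,c(load(f"pics/{n}0.npy")["image"],*b,*k),c(load(f"pics/{n}10.npy")["image"],*b,*k))
```

```text
top (110, 190, 130, 190) (1116.0, 158.1, 142.3) (1140.0, 160.9, 143.6)
side (180, 280, 90, 180) (731.0, 136.1, 227.4) (742.0, 138.7, 232.3)
top (185, 205, 362, 385) (44.0, 374.4, 193.9) (0.0, 362.0, 185.0)
side (125, 155, 310, 335) (36.0, 324.1, 137.8) (37.0, 324.1, 137.8)
side (205, 250, 210, 240) (256.0, 225.4, 229.0) (256.0, 225.3, 228.9)
top (170, 200, 205, 230) (24.0, 221.0, 186.5) (26.0, 221.0, 186.7)
side (180, 225, 180, 240) (344.0, 205.6, 197.0) (354.0, 205.9, 197.1)
top (150, 260, 110, 200) (43.0, 178.9, 225.1) (0.0, 110.0, 150.0)
```

Run:
```python
from h import *
for n in("top","side"):
    f=load(f"pics/{n}10.npy");m=cv2.inRange(cv2.cvtColor(f["image"],cv2.COLOR_RGB2HSV),(100,110,25),(125,255,255))
    u,v=proj(f,[455,249,58]);k,_,st,ce=cv2.connectedComponentsWithStats(m)
    print(n,u,v,[(ce[i].round(1),st[i,4]) for i in range(1,k) if st[i,4]>15])
    for i in range(1,k):
        if st[i,4]>15 and np.hypot(*(ce[i]-[u,v]))<25: print(onz(f,*ce[i],58))
```

```text
top 144.31624584182214 232.3163923957859 [(array([144.4, 232.1]), np.int32(42))]
[455.61642777 248.89985663  58.        ]
side 217.5810754663426 313.632220506266 [(array([52.2,  8.3]), np.int32(144)), (array([324.3, 136.4]), np.int32(36)), (array([218.6, 315.2]), np.int32(130))]
[451.52991162 250.4810517   58.        ]
```

Bottle_a is upright at its new place, the bystanders haven't moved, the orange box is still standing, and the pack lies flat. Handing in.

```bash
python3 -c "
from rig import sign_off
print(sign_off())"
```

```text
the job is handed in; nothing more can be done
None
```

I handed in the job at about 26 s with the cartons upright against the end wall, the bottle set aside upright and the pack flat lengthways in the tray, all by my camera measurements; no verdict came back, and I viewed 11 pictures, one over the limit of 10.

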